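Pack two gift sets of dried roe

TASK

Pack the two gift sets. The red box gets the dark red roe in its long pocket and the white-lidded and black-lidded jars standing in its two square pockets, one in each, whichever way round; the blue box gets the yellow roe in its wide long pocket and the sheathed knife in the narrow one. Set each thing down into its pocket, do not drop it, so that it rests on the pocket floor, and leave the orange roe and the green-lidded jar where they are.

Things in the scene. Friction and masses are not known exactly. Their poses are not given: they have to be found in the camera images.
- roe_dark: Hard dried mullet roe, rigid: two very dark red lobes side by side, 146 mm long, 54 wide over both, 22 high (full width over the middle 94 mm), 110 g, loose, lying flat. Origin: centre of underside; x along its length, pale stem at -x; y across the lobes; z up. Grip across the width at the middle.
- roe_yellow: Hard dried mullet roe, rigid: two amber-yellow lobes side by side, 146 mm long, 54 wide over both, 22 high (full width over the middle 94 mm), 110 g, loose, lying flat. Origin: centre of underside; x along its length, pale stem at -x; y across the lobes; z up. Grip across the width at the middle.
- roe_orange: Hard dried mullet roe, rigid: two bright orange lobes side by side, 146 mm long, 54 wide over both, 22 high (full width over the middle 94 mm), 110 g, loose, lying flat. Origin: centre of underside; x along its length, pale stem at -x; y across the lobes; z up. Grip across the width at the middle. Not wanted: stays where it lies.
- jar_white: Small amber glass jar with a white screw lid and paper label, 48 mm diameter, 60 mm tall, 140 g, standing loose. Origin: centre of underside, z up.
- jar_black: Small amber glass jar with a black screw lid and paper label, 48 mm diameter, 60 mm tall, 140 g, standing loose. Origin: centre of underside, z up.
- jar_green: Small amber glass jar with a green screw lid and paper label, 48 mm diameter, 60 mm tall, 140 g, standing loose. Origin: centre of underside, z up. Not wanted: stays where it stands.
- knife: Small tasting knife shut in its wooden sheath, a plain rigid bar 140 mm long, 22 wide, 16 high, 60 g, lying loose; pale sheath at +x, dark handle at -x, brass ring between. Origin: centre of underside; x along its length, z up. Grip across the width at the middle.
- box_red: Fixed open box, 188 (x) by 198 mm (y), red insert. Origin: centre of underside. Walls 4 thick, 30 high; insert top at z 25, all pockets to the ivory-lined floor at z 5. Roe pocket: centre x -28, y 0, 70 (x) by 162 (y), roe along y either way. Two square jar pockets, 64 by 64: centres x 49, y +57 and -57. Finger cut-out, floor deep: |y| < 22, x -90 to 34.
- box_blue: Fixed open box, 188 (x) by 198 mm (y), blue insert. Origin: centre of underside. Walls 4 thick, 30 high; insert top at z 25, all pockets to the ivory-lined floor at z 5. Roe pocket: centre x -28, y 0, 70 (x) by 162 (y), roe along y either way. Knife pocket: centre x 49, y 0, 38 (x) by 156 (y), knife along y. Finger cut-out, floor deep: |y| < 22, x -90 to 90 (wall 41 from knife's middle).
There are look-alikes about, which are no part of the job. There is more than one size of the knife; the one meant has the size given above.

How it is judged:
By the outcome, as a careful person would: the job done as asked, in the order asked, and still so for the second after the job is handed in, with the robot touching nothing.
It also fails if it takes over 112 s, if anything falls off the work surface, if the arm or the gripper's body presses on something with over 40 N, if the wrist force passes 120 N, or if a joint passes its speed limit or range.

ROBOT

A 7-joint arm with a two-finger parallel gripper is mounted at the origin on the work surface. World frame = base frame: x ahead of the robot, y to its left, z up, the work surface at z = 0. Lengths are in m, angles in rad, forces in N, time in s.
With the tool pointing down it reaches from about 0.4 to 0.85 m from the base axis. Payload 4.5 kg.
Tool frame: the origin (TCP) lies where the fingers leave the gripper's body, on its centre line; the fingertips stand 64 mm ahead of it and the grasp point (between the pads) lies 45 mm ahead of it; z points along the fingers, y is the line along which they close (so a half turn about z gives the same grasp; the last joint's range is limited). The gripper opens to 88 mm and grips with 3 to 60 N. Pads are 18 mm wide; open, the fingers measure 123 mm over their backs; the gripper's body (75 mm by 187 mm) begins 45 mm behind the grasp point.
Start: joints at [-1.195, 0.689, -0.195, 1.565, 0.157, 0.902, -0.215], TCP at [0.209, 0.589, 0.303] pointing down, gripper open.
Joint ranges: [-3.01, 3.01], [-0.46, 2.08], [-1.47, 1.51], [0.13, 2.56], [-1, 4.14], [0.04, 2.09], [-2.66, 2.66]. Speed limits (rad/s): [2.57, 2.57, 3.14, 3.14, 3.14, 3.14, 3.14].

INTERFACE

Orientations are given as a unit quaternion [x, y, z, w].
In Python, from plant import r gives the robot as it stands.
- The arm moves only by the tool play_rows, never from a script. Its arguments are lists of equal length, an entry for each row: "translation": the shift along the tool's x, y, z in m, a list of three; "delta_rot": the turn, a rotation vector about the tool's x, y, z in degrees, a list of three; "grip": the opening, from -1 (shut) to 1 (fully open). In form: {"translation": [[x, y, z], ...], "delta_rot": [[rx, ry, rz], ...], "grip": [grip, ...]}. A call has 1 to 20 rows; each row shifts and turns the commanded pose from where the row before left it, along the tool's axes as they then stand; what a row does not reach is not made up. A row lasts 1/8 s, in which the tool goes at most 62.5 mm and 10.7 degrees, less where a joint would pass 70% of its speed; a pose out of reach is approached as far as the arm can. A call with a gripper value outside its range is refused whole. The fingers move at their own pace and stop on an object; "squeeze" is the grip in N (left out, the last holds). Time passes only in rows, so rows that do not move let the fingers close. It gives the time, the measured TCP pose, the force, the opening and the grip force at its end, in the units of the state.
- r.get_state(): the state, without advancing time (a new reading comes with each control period).
- r.snapshot(name): name is "side" or "top"; returns the picture (420x560x3 uint8, blue, green, red); there is no depth.
- r.get_calibration(name): a dict with "intrinsics" (3x3 intrinsics, pixels), "k1" (the pictures are not rectified: a ray, as slopes to the right and down, at radius r is drawn at 1 + k1 r^2 times it, then the intrinsics apply), "eye" and "rotation" of the camera in the world. Camera axes: x right, y up, looking along -z (the intrinsics and any distortion apply to the point x, -y, -z); pixel columns grow to the right and rows downward; lengths in m; the calibration is good to about 2 mm. A picture is of the moment at which its call begins. get_calibration takes no time and is no camera call.
- r.finish_job(): hands the job in; it is judged then, once.
Trained networks look in the newest picture that a camera, given by its name, has taken for a name from the list of things; names that differ only in an ending like _2 or _b are one class to them, and where a whole thing is asked for, a point or a joint stands for the part that bears it (a point fixed in the world has none). Each returns a list of dicts, best first, with "confidence" (0 to 1); they miss things now and then, are a little off and sometimes report something else, mostly with a low value. They report only what shows in the picture. A call takes as long as a camera call. They do not tell look-alikes from the thing itself.
- r.look_for(camera, target): "point" ([x, y, z] in m, in world coordinates, good to about 4 mm: the middle of the surface that is visible of it).
- r.silhouettes(camera, target): "pixels" (420x560 bool, what is visible of it).
The state is a dict: "clock": time; "q": joint angles; "qd": joint speeds; "joint_torque": joint torques, N m; "tool_pos": TCP position; "eef_rot": TCP orientation; "contact_force": force on the tool from outside, world axes, zero at the start; "moment": the same for the moment, N m; "opening": opening from 0.0 (shut) to 1.0 (fully open); "finger_force": force on a finger pad.
Only numpy, scipy, OpenCV 4.12 (cv2) and the standard library are available. Lean on these libraries where they do the work, as an engineer would, in place of code of your own. Each camera call takes 0.05 s, during which the arm holds its last target. There are 200 camera calls.

## Working session

There is one attempt and no reset: what is moved stays moved. The work goes in short steps, Python scripts to look and compute and a tool call to move; the robot and the scene stay as the last step left them, time stands still between calls to the robot, and variables do not carry over. Pictures are saved under pics/ and viewed, at most 14 in all, crops included, and the job is handed in when it is done.

Besides the shell and the picture viewer there is one more tool, called as name(argument=value, ...) on one line, values as JSON. play_rows: Moves the arm, as the interface text tells. Its arguments: {"type":"object","properties":{"translation":{"type":"array","items":{"type":"array","items":{"type":"number"}}},"delta_rot":{"type":"array","items":{"type":"array","items":{"type":"number"}}},"grip":{"type":"array","items":{"type":"number"}},"squeeze":{"type":"number"}},"required":["translation","delta_rot","grip"]}

```bash
mkdir -p pics; ls; python3 - <<'E'
from plant import r
import cv2
for n in ("top","side"):
    im=r.snapshot(n); cv2.imwrite(f"pics/{n}0.png",im)
    c=r.get_calibration(n); print(n,c)
print(r.get_state())
E
```

```text
pics
top {'intrinsics': array([[452.43919058,   0.        , 288.26857834],
       [  0.        , 452.43919058, 206.47130326],
       [  0.        ,   0.        ,   1.        ]]), 'k1': -0.0253861480023047, 'eye': array([ 3.71931314e-01, -8.01758503e-04,  1.01624625e+00]), 'rotation': array([-0.05973983,  0.05585917,  0.7047417 , -0.70473403])}
side {'intrinsics': array([[531.02263874,   0.        , 275.57418604],
       [  0.        , 531.02263874, 209.79942414],
       [  0.        ,   0.        ,   1.        ]]), 'k1': -0.20112732965152852, 'eye': array([-0.17620924, -0.70284967,  0.98788479]), 'rotation': array([ 0.3597841 , -0.15440439, -0.35638429,  0.84835425])}
{'clock': 0.1, 'q': array([-1.19516316,  0.68990233, -0.19450066,  1.56622861,  0.15729565,
        0.90249257, -0.21505974]), 'qd': array([ 0.00031968, -0.00273706, -0.00038788, -0.00269806,  0.00118902,
       -0.00126882, -0.00156003]), 'joint_torque': array([-2.07830992e-03, -5.28507686e+01, -1.27146576e+00, -1.53839850e+01,
       -5.25896531e-02,  1.90916158e-03,  5.03100750e-05]), 'tool_pos': array([0.20939802, 0.58839324, 0.30199131]), 'eef_rot': array([ 1.70037558e-01,  9.85437240e-01, -8.17427673e-04, -7.65877579e-05]), 'contact_force': array([ 0.32997129,  0.53517863, -0.36317237]), 'moment': array([-0.01875002,  0.02792509,  0.03961889]), 'finger_force': 0.0, 'opening': 0.9973605121844873}
```

View pics/top0.png

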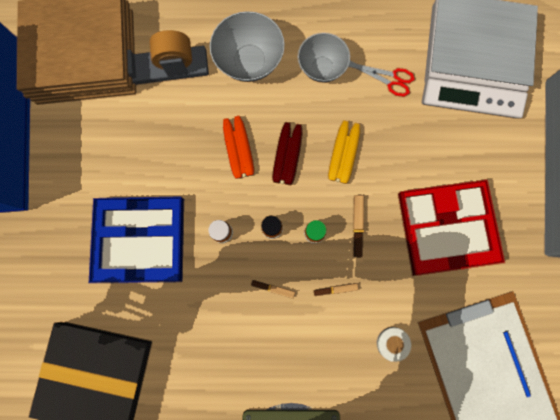

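View pics/side0.png

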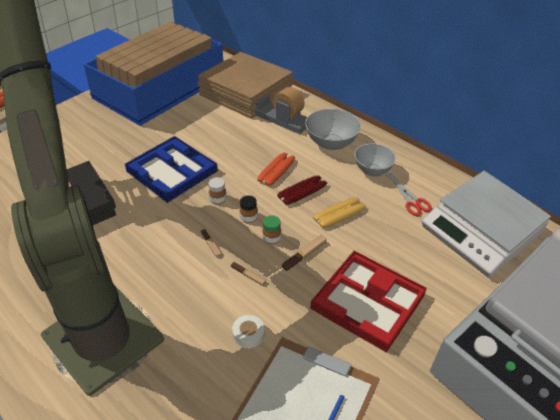

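The top view reads as follows (left is +y, up is +x):
- **Roes:** orange (238,148), dark (288,153), yellow (346,152).
- **Jars:** white (220,230), black (271,226), green (315,230).
- **Boxes:** blue (137,239), red (452,226).
- **Knife candidates:** a long one at (359,226), and two short ones at (273,288) and (336,289).

Next I'll fit poses to the silhouettes in both cameras.

```bash
cat > h.py <<'E'
import numpy as np, cv2
from scipy.optimize import minimize
from scipy.spatial.transform import Rotation as R
from plant import r
CAL={n:r.get_calibration(n) for n in("top","side")}
def proj(P,n):
    c=CAL[n]; p=(np.atleast_2d(P)-c["eye"])@R.from_quat(c["rotation"]).as_matrix()
    s=np.c_[p[:,0],-p[:,1]]/-p[:,2:3]
    s=s*(1+c["k1"]*(s**2).sum(1,keepdims=True))
    K=c["intrinsics"]; return s*[K[0,0],K[1,1]]+K[:2,2]
def unproj(uv,z,n):
    c=CAL[n];K=c["intrinsics"];d=(np.array(uv,float)-K[:2,2])/[K[0,0],K[1,1]];s=d.copy()
    for _ in range(9): s=d/(1+c["k1"]*(s**2).sum())
    ray=R.from_quat(c["rotation"]).as_matrix()@[s[0],-s[1],-1]
    return c["eye"]+ray*(z-c["eye"][2])/ray[2]
def bar(l,w,h): return np.array([[x,y,z] for x in(-l/2,l/2) for y in(-w/2,w/2) for z in(0,h)])
a=np.linspace(0,2*np.pi,24,endpoint=False)
JAR=np.array([[.024*np.cos(t),.024*np.sin(t),z] for t in a for z in(0,.06)])
ROE=np.array([[x,y,z] for x,w in((-.073,.008),(-.047,.027),(.047,.027),(.073,.012)) for y in(-w,w) for z in(.004,.018)])
BOX=bar(.188,.198,.03)
def pts(M,q): 
    c,s=np.cos(q[2]),np.sin(q[2]); return M@np.array([[c,s,0],[-s,c,0],[0,0,1]])+[q[0],q[1],0]
def fit(M,masks,q0,rot=True,z0=0):
    M=M+[0,0,z0]
    def cost(v):
        q=[v[0],v[1],v[2]/5 if rot else 0]; e=0
        for n,m in masks.items():
            S=4;im=np.zeros((420*S,560*S),np.uint8)
            hull=cv2.convexHull((((proj(pts(M,q),n)+.5)*S)).astype(np.float32)).astype(np.int32)
            cv2.fillConvexPoly(im,hull,255)
            im=cv2.resize(im,(560,420),interpolation=cv2.INTER_AREA)/255.
            e+=np.abs(im-m).sum()/m.sum()
        return e/len(masks)
    x0=np.array([q0[0],q0[1],q0[2]*5])
    for st in(.01,.003):
        sim=np.vstack([x0]+[x0+st*np.array(d) for d in([1,0,0],[0,1,0],[0,0,10])])
        s=minimize(cost,x0,method="Nelder-Mead",options=dict(initial_simplex=sim,xatol=1e-4,fatol=1e-4)); x0=s.x
    return np.array([x0[0],x0[1],x0[2]/5]),s.fun
E
python3 - <<'E'
from h import *
S={}
for n in("top","side"):
    r.snapshot(n)
    for t in("roe_dark","roe_yellow","roe_orange","jar_white","jar_black","jar_green","knife","box_red","box_blue"):
        for k,d in enumerate(r.silhouettes(n,t)):
            m=d["pixels"]; (v,u)=np.nonzero(m)
            if len(u)<20: continue
            S[f"{n}/{t}/{k}"]=m
            c=unproj([u.mean(),v.mean()],.01,n); rc=cv2.minAreaRect(np.c_[u,v].astype(np.float32))
            print(n,t,k,round(d["confidence"],2),len(u),(round(u.mean()),round(v.mean())),c[:2].round(3),np.round(rc[1],0))
np.savez("m.npz",**S)
E
```

```text
top roe_dark 0 0.61 1342 (287, 154) [0.66  0.007] [23. 62.]
top roe_yellow 0 0.76 1356 (344, 153) [ 0.664 -0.123] [23. 62.]
top roe_orange 0 0.81 1399 (238, 146) [0.679 0.122] [61. 24.]
top jar_white 0 0.58 448 (220, 231) [0.482 0.157] [22. 24.]
top jar_black 0 0.78 403 (272, 227) [0.492 0.042] [22. 21.]
top jar_green 0 0.75 388 (315, 231) [ 0.482 -0.056] [21. 21.]
top knife 0 0.88 290 (273, 289) [0.356 0.037] [44.  7.]
top knife 1 0.86 247 (337, 289) [ 0.355 -0.103] [ 7. 43.]
top knife 2 0.65 597 (358, 225) [ 0.497 -0.152] [62. 10.]
top knife 3 0.36 416 (271, 227) [0.492 0.042] [23. 21.]
top box_red 0 0.88 8106 (450, 227) [ 0.49  -0.358] [89. 96.]
top box_blue 0 0.73 7792 (137, 240) [0.463 0.344] [86. 93.]
side roe_dark 0 0.68 756 (301, 189) [0.663 0.01 ] [17. 50.]
side roe_dark 1 0.44 502 (271, 229) [ 0.496 -0.04 ] [29. 19.]
side roe_yellow 0 0.93 856 (339, 211) [ 0.67  -0.121] [19. 51.]
side roe_orange 0 0.61 658 (275, 169) [0.677 0.123] [18. 41.]
side jar_white 0 0.64 413 (217, 190) [0.496 0.173] [26. 18.]
side jar_black 0 0.72 423 (248, 209) [0.505 0.056] [26. 18.]
side jar_green 0 0.88 482 (272, 229) [ 0.497 -0.04 ] [28. 19.]
side knife 0 0.83 480 (304, 252) [ 0.495 -0.151] [10. 52.]
side knife 1 0.67 253 (249, 274) [ 0.354 -0.105] [38.  7.]
side knife 2 0.56 200 (211, 243) [0.355 0.036] [32.  7.]
side box_red 0 0.64 6490 (369, 300) [ 0.492 -0.356] [93. 77.]
side box_blue 0 0.9 3477 (171, 168) [0.465 0.343] [55. 80.]
```

```bash
python3 - <<'E'
from h import *
S=np.load("m.npz")
J=[("roe_dark",ROE,(.66,.007,0),0,0),("roe_yellow",ROE,(.664,-.123,0),0,0),("jar_white",JAR,(.48,.157,0),0,0),("jar_black",JAR,(.49,.042,0),0,0),
("knife",bar(.14,.022,.016),(.497,-.151,0),2,0),("box_red",BOX,(.49,-.357,0.1),0,0),("box_blue",BOX,(.464,.344,0),0,0)]
vis={n:cv2.imread(f"pics/{n}0.png") for n in("top","side")}
for t,M,q0,kt,ks in J:
    ms={"top":S[f"top/{t}/{kt}"].astype(float),"side":S[f"side/{t}/{ks}"].astype(float)}
    rot="jar" not in t
    if rot and "box" not in t:
        v,u=np.nonzero(ms["top"]); d=np.linalg.svd(np.c_[u-u.mean(),v-v.mean()],full_matrices=False)[2][0]; d=d*np.sign(-d[1])
        q0=(*q0[:2],np.arctan2(-d[0],-d[1]))
    for k in(["top","side"],["top"],["side"]):
        q,f=fit(M,{n:ms[n] for n in k},q0,rot); print(t,k,q[:2].round(4),round(np.degrees(q[2]),1),round(f,3))
        if len(k)==2:
            for n in k: cv2.polylines(vis[n],[cv2.convexHull(proj(pts(M,q),n).astype(np.float32)).round().astype(int)],True,(255,255,0),1)
a=cv2.resize(vis["top"][100:310,80:520],None,fx=1.8,fy=1.8,interpolation=cv2.INTER_CUBIC)
cv2.imwrite("pics/fit_top.png",a)
k=cv2.resize(cv2.imread("pics/top0.png")[185:305,240:380],None,fx=5,fy=5,interpolation=cv2.INTER_CUBIC)
cv2.imwrite("pics/knives.png",k)
E
```

```text
roe_dark ['top', 'side'] [0.6615 0.0075] -10.5 0.127
roe_dark ['top'] [0.6615 0.0067] -10.1 0.12
roe_dark ['side'] [0.663  0.0093] -10.7 0.117
roe_yellow ['top', 'side'] [ 0.6659 -0.1226] -13.2 0.129
roe_yellow ['top'] [ 0.6647 -0.1233] -13.4 0.121
roe_yellow ['side'] [ 0.6702 -0.1214] -13.3 0.104
jar_white ['top', 'side'] [0.4806 0.1533] 0.5 0.138
jar_white ['top'] [0.4792 0.1524] 0.6 0.11
jar_white ['side'] [0.4835 0.1555] 0.7 0.136
jar_black ['top', 'side'] [0.489  0.0406] 0.4 0.166
jar_black ['top'] [0.4873 0.0405] 0.5 0.126
jar_black ['side'] [0.4917 0.0415] 0.7 0.185
knife ['top', 'side'] [ 0.4948 -0.1515] -1.3 0.187
knife ['top'] [ 0.4944 -0.1513] -1.7 0.163
knife ['side'] [ 0.4979 -0.1506] -0.4 0.199
box_red ['top', 'side'] [ 0.4919 -0.3549] 7.8 0.027
box_red ['top'] [ 0.4904 -0.3551] 7.2 0.02
box_red ['side'] [ 0.493  -0.3553] 7.9 0.021
box_blue ['top', 'side'] [0.4635 0.3417] 1.0 0.031
box_blue ['top'] [0.4625 0.3408] 1.1 0.026
box_blue ['side'] [0.4646 0.3432] 1.1 0.026
```

View pics/fit_top.png

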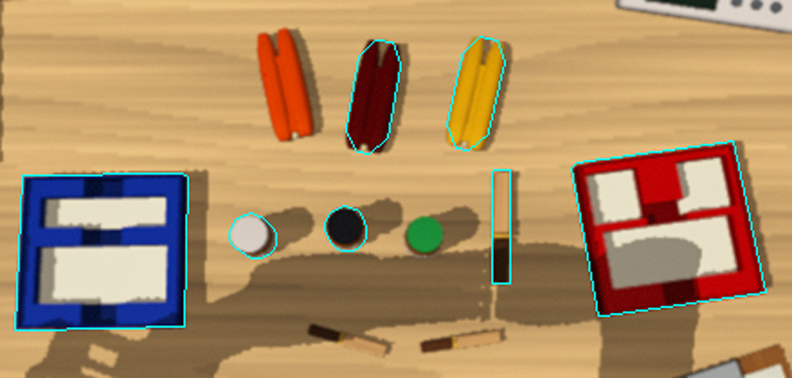

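View pics/knives.png

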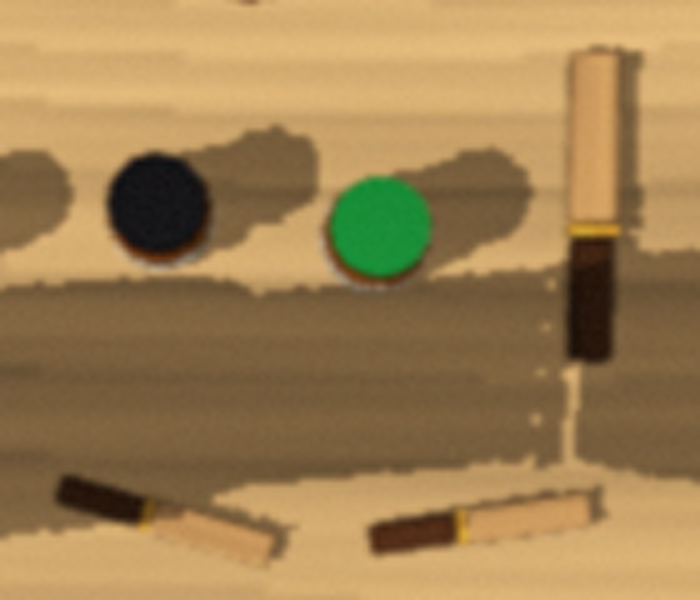

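The overlay fits all seven things. The only 140 × 22 mm knife is the one at pixel (359,226), with its pale sheath up; the knives at (273,288) and (336,289) are only about 98 mm long. Both roe pockets face the robot. I'll write a move calculator and start with the dark roe.

```bash
cat > go.py <<'E'
import sys; from h import *
# usage: go.py x y z beta  (beta = world angle of tool y, deg) ; prints shifts in current tool axes, turn about tool z
x,y,z,b=map(float,sys.argv[1:5]); s=r.get_state(); T=R.from_quat(s["eef_rot"]).as_matrix()
d=T.T@(np.array([x,y,z])-s["tool_pos"]); cur=np.degrees(np.arctan2(T[1,1],T[0,1]))
c=np.radians(b); G=np.column_stack([[-np.sin(c)*-1,-np.cos(c),0],[np.cos(c),np.sin(c),0],[0,0,-1]])
rv=np.degrees(R.from_matrix(T.T@G).as_rotvec())
print("clock",round(s["clock"],2),"pos",s["tool_pos"].round(4),"beta",cur.round(1),"open",round(s["opening"]*88,1))
print("shift tool mm",(d*1000).round(1),"turn deg",rv.round(1),"F",s["contact_force"].round(1))
E
python3 - <<'E'
import numpy as np
def tr(b,th,x,y):
    t=np.radians(th);return round(b[0]+np.cos(t)*x-np.sin(t)*y,4),round(b[1]+np.sin(t)*x+np.cos(t)*y,4)
red=(.4919,-.3550);blue=(.4635,.3418)
print("red roe",tr(red,7.7,-.028,0),"jar+",tr(red,7.7,.049,.057),"jar-",tr(red,7.7,.049,-.057))
print("blue roe",tr(blue,1,-.028,0),"knife",tr(blue,1,.049,0))
E
python3 go.py .6617 .0075 .15 79.5
```

```text
red roe (np.float64(0.4642), np.float64(-0.3588)) jar+ (np.float64(0.5328), np.float64(-0.2919)) jar- (np.float64(0.5481), np.float64(-0.4049))
blue roe (np.float64(0.4355), np.float64(0.3413)) knife (np.float64(0.5125), np.float64(0.3427))Traceback (most recent call last):
  File "go.py", line 6, in <module>
    rv=np.degrees(R.from_matrix(T.T@G).as_rotvec())
                  ~~~~~~~~~~~~~^^^^^^^
  File "scipy/spatial/transform/_rotation.pyx", line 1143, in scipy.spatial.transform._rotation.Rotation.from_matrix
ValueError: Non-positive determinant (left-handed or null coordinate frame) in rotation matrix 0: [[-9.87458425e-01  1.57879255e-01 -2.23325141e-05]
 [ 1.57879256e-01  9.87458422e-01 -6.54813223e-05]
 [-1.17142868e-05  6.81859241e-05  9.99999998e-01]].
```

```bash
sed -i 's/\[-np.sin(c)\*-1,-np.cos(c),0\]/[-np.sin(c),np.cos(c),0]/' go.py; python3 go.py .6617 .0075 .15 79.5
```

```text
clock 1.1 pos [0.2095 0.5889 0.3028] beta 70.4 open 88.0
shift tool mm [-621.  -396.2  152.7] turn deg [ 0.  -0.  -9.1] F [-0.1 -0.   0.3]
```

play_rows(translation=[[-0.0388,-0.0248,0.008],[-0.0388,-0.0248,0.008],[-0.0388,-0.0248,0.008],[-0.0388,-0.0248,0.008],[-0.0388,-0.0248,0.008],[-0.0388,-0.0248,0.008],[-0.0388,-0.0248,0.008],[-0.0388,-0.0248,0.008],[-0.0388,-0.0248,0.008],[-0.0388,-0.0248,0.008],[-0.0388,-0.0248,0.008],[-0.0388,-0.0248,0.008],[-0.0388,-0.0248,0.008],[-0.0388,-0.0248,0.008],[-0.0388,-0.0248,0.02],[-0.0388,-0.0248,0.02],[0,0,0],[0,0,0]], delta_rot=[[0,0,0],[0,0,0],[0,0,0],[0,0,0],[0,0,0],[0,0,0],[0,0,0],[0,0,0],[0,0,0],[0,0,0],[0,0,0],[0,0,0],[0,0,0],[0,0,0],[0,0,0],[0,0,0],[0,0,-9.1],[0,0,0]], grip=[1,1,1,1,1,1,1,1,1,1,1,1,1,1,1,1,0.7,0.7], squeeze=15)

```text
clock: 3.35
tool_pos: [0.6614, 0.0065, 0.1502]
eef_rot: [0.093, 0.996, 0.0, -0.0]
contact_force: [-0.6, -0.4, -0.1]
opening: 0.851
finger_force: 0.0
```

```bash
python3 go.py .6617 .0075 .067 79.5
```

```text
clock 3.35 pos [0.6614 0.0065 0.1502] beta 79.4 open 74.9
shift tool mm [-0.2  1.  83.2] turn deg [ 0.  -0.  -0.1] F [-0.6 -0.4 -0.1]
```

play_rows(translation=[[0,0.001,0.03],[0,0,0.03],[0,0,0.015],[0,0,0.008],[0,0,0],[0,0,0],[0,0,0],[0,0,0],[0,0,0],[0,0,0]], delta_rot=[[0,0,0],[0,0,0],[0,0,0],[0,0,0],[0,0,0],[0,0,0],[0,0,0],[0,0,0],[0,0,0],[0,0,0]], grip=[0.7,0.7,0.7,0.7,0.7,-1,-1,-1,-1,-1], squeeze=15)

```text
clock: 4.6
tool_pos: [0.662, 0.008, 0.0684]
eef_rot: [0.091, 0.996, 0.0, 0.001]
contact_force: [-0.6, -0.8, 5.7]
opening: 0.61
finger_force: 15.0
```

```bash
python3 go.py .4642 -.3588 .18 7.7
```

```text
clock 4.6 pos [0.662  0.008  0.0684] beta 79.5 open 53.7
shift tool mm [ 127.6 -396.6 -111.9] turn deg [ 0.1  0.  71.8] F [-0.6 -0.8  5.7]
```

play_rows(translation=[[0,0,-0.012],[0,0,-0.03],[0,0,-0.035],[0,0,-0.035],[0.0128,-0.0397,0],[0.0128,-0.0397,0],[0.0128,-0.0397,0],[0.0128,-0.0397,0],[0.0128,-0.0397,0],[0.0128,-0.0397,0],[0.0128,-0.0397,0],[0.0128,-0.0397,0],[0.0128,-0.0397,0],[0.0128,-0.0397,0]], delta_rot=[[0,0,0],[0,0,0],[0,0,0],[0,0,0],[0,0,0],[0,0,0],[0,0,0],[0,0,0],[0,0,0],[0,0,0],[0,0,0],[0,0,0],[0,0,0],[0,0,0]], grip=[-1,-1,-1,-1,-1,-1,-1,-1,-1,-1,-1,-1,-1,-1])

```text
clock: 6.35
tool_pos: [0.4626, -0.3603, 0.18]
eef_rot: [0.091, 0.996, -0.0, -0.0]
contact_force: [0.7, -0.5, 0.1]
opening: 0.61
finger_force: 15.0
```

play_rows(translation=[[0,0,0],[0,0,0],[0,0,0],[0,0,0],[0,0,0],[0,0,0],[0,0,0],[0,0,0]], delta_rot=[[0,0,10.2],[0,0,10.2],[0,0,10.2],[0,0,10.2],[0,0,10.2],[0,0,10.2],[0,0,10.4],[0,0,0]], grip=[-1,-1,-1,-1,-1,-1,-1,-1])

```text
clock: 7.35
tool_pos: [0.4635, -0.3588, 0.1799]
eef_rot: [0.656, 0.755, -0.0, -0.0]
contact_force: [-0.7, -0.1, -0.9]
opening: 0.614
finger_force: 15.0
```

```bash
python3 go.py .4642 -.3588 .080 7.7; python3 - <<'E'
from h import *
cv2.imwrite("pics/a.png",np.hstack([cv2.resize(r.snapshot("top")[150:300,350:550],None,fx=2,fy=2),cv2.resize(r.snapshot("side")[180:330,280:480],None,fx=2,fy=2)]))
E
```

```text
clock 7.35 pos [ 0.4635 -0.3588  0.1799] beta 8.0 open 54.0
shift tool mm [-0.1  0.7 99.9] turn deg [-0.   0.   0.3] F [-0.7 -0.1 -0.9]
```

View pics/a.png

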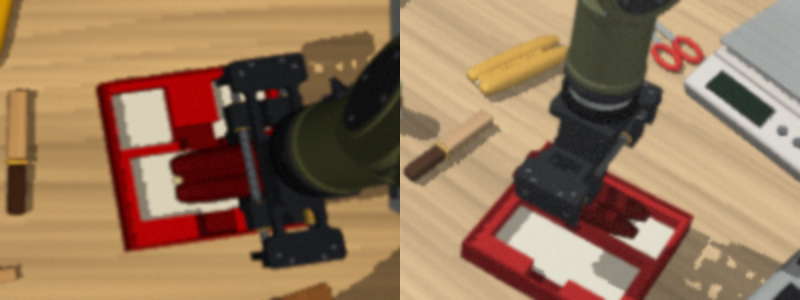

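The roe is held lengthwise along the pocket and aligned with the box. Lowering.

play_rows(translation=[[0,0.0007,0.03],[0,0,0.03],[0,0,0.025],[0,0,0.012],[0,0,0.004],[0,0,0.003],[0,0,0],[0,0,0]], delta_rot=[[0,0,0],[0,0,0],[0,0,0],[0,0,0],[0,0,0],[0,0,0],[0,0,0],[0,0,0]], grip=[-1,-1,-1,-1,-1,-1,-1,-1])

```text
clock: 8.45
tool_pos: [0.4645, -0.3592, 0.0763]
eef_rot: [0.657, 0.754, 0.0, 0.001]
contact_force: [-0.4, -0.1, -0.5]
opening: 0.611
finger_force: 15.0
```

play_rows(translation=[[0,0,0.001],[0,0,0.001],[0,0,0.001],[0,0,0]], delta_rot=[[0,0,0],[0,0,0],[0,0,0],[0,0,0]], grip=[-1,-1,-1,-1])

```text
clock: 8.95
tool_pos: [0.4642, -0.3591, 0.0734]
eef_rot: [0.657, 0.754, 0.0, 0.0]
contact_force: [-1.8, 1.8, 5.2]
opening: 0.607
finger_force: 15.0
```

play_rows(translation=[[0,0,0],[0,0,0],[0,0,-0.008],[0,0,-0.03],[0,0,-0.04],[0,0,-0.04],[0,0,0]], delta_rot=[[0,0,0],[0,0,0],[0,0,0],[0,0,0],[0,0,0],[0,0,0],[0,0,0]], grip=[0.5,0.5,0.5,0.5,0.7,1,1])

```text
clock: 9.82
tool_pos: [0.4656, -0.3602, 0.1941]
eef_rot: [0.657, 0.754, 0.0, 0.003]
contact_force: [0.4, 0.5, 0.2]
opening: 1.0
finger_force: 0.0
```

```bash
python3 go.py .4802 .153 .19 90; python3 go.py .4802 .153 .19 7.7
```

```text
clock 9.82 pos [ 0.4656 -0.3602  0.1941] beta 7.9 open 88.0
shift tool mm [506.4  85.    2.2] turn deg [  0.1   0.4 -82.1] F [0.4 0.5 0.2]
clock 9.82 pos [ 0.4656 -0.3602  0.1941] beta 7.9 open 88.0
shift tool mm [506.4  85.    2.2] turn deg [0.3 0.3 0.2] F [0.4 0.5 0.2]
```

play_rows(translation=[[0.046,0.0077,0],[0.046,0.0077,0],[0.046,0.0077,0],[0.046,0.0077,0],[0.046,0.0077,0],[0.046,0.0077,0],[0.046,0.0077,0],[0.046,0.0077,0],[0.046,0.0077,0],[0.046,0.0077,0],[0.046,0.0077,0],[0,0,0.02],[0,0,0]], delta_rot=[[0,0,0],[0,0,0],[0,0,0],[0,0,0],[0,0,0],[0,0,0],[0,0,0],[0,0,0],[0,0,0],[0,0,0],[0,0,0],[0,0,0],[0,0,0]], grip=[1,1,1,1,1,1,1,1,1,1,1,1,1])

```text
clock: 11.45
tool_pos: [0.4771, 0.1539, 0.1694]
eef_rot: [0.656, 0.755, -0.002, -0.001]
contact_force: [-0.3, -0.1, 0.4]
opening: 0.998
finger_force: 0.0
```

```bash
python3 go.py .4802 .153 .095 7.7;  python3 - <<'E'
from h import *
cv2.imwrite("pics/b.png",np.hstack([cv2.resize(r.snapshot("top")[150:300,350:550],None,fx=2,fy=2),cv2.resize(r.snapshot("side")[230:380,280:480],None,fx=2,fy=2)]))
E
```

```text
clock 11.45 pos [0.4771 0.1539 0.1694] beta 8.0 open 87.9
shift tool mm [-1.2  3.2 74.4] turn deg [-0.2  0.1  0.3] F [-0.3 -0.1  0.4]
```

View pics/b.png

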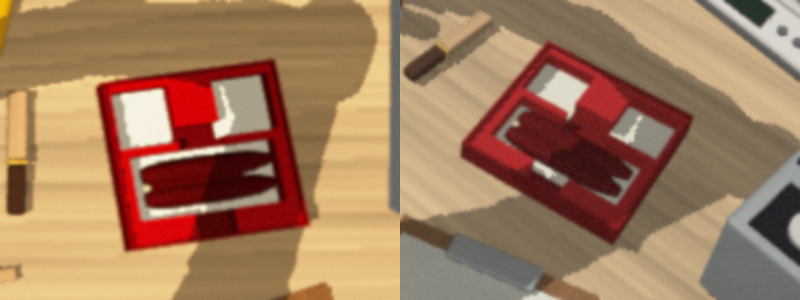

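The dark roe lies flat inside its pocket, at about (208,182) in the crop. Next is the white jar.

play_rows(translation=[[-0.001,0.003,0.025],[0,0,0.03],[0,0,0.015],[0,0,0.004],[0,0,0],[0,0,0],[0,0,0],[0,0,0],[0,0,0],[0,0,0]], delta_rot=[[0,0,0],[0,0,0],[0,0,0],[0,0,0],[0,0,0],[0,0,0],[0,0,0],[0,0,0],[0,0,0],[0,0,0]], grip=[1,1,1,1,1,-1,-1,-1,-1,-1])

```text
clock: 12.8
tool_pos: [0.4814, 0.1532, 0.0967]
eef_rot: [0.657, 0.754, -0.0, -0.0]
contact_force: [0.0, 0.4, -0.7]
opening: 0.482
finger_force: 13.7
```

```bash
python3 go.py .5481 -.4049 .19 7.7
```

```text
clock 12.8 pos [0.4814 0.1532 0.0967] beta 7.9 open 42.5
shift tool mm [-562.   -10.9  -93.3] turn deg [-0.  -0.   0.2] F [ 0.   0.4 -0.7]
```

play_rows(translation=[[0,0,0],[0,0,-0.013],[0,0,-0.04],[0,0,-0.04],[-0.0281,-0.0005,0],[-0.0401,-0.0008,0],[-0.0401,-0.0008,0],[-0.0401,-0.0008,0],[-0.0401,-0.0008,0],[-0.0401,-0.0008,0],[-0.0401,-0.0008,0],[-0.0401,-0.0008,0],[-0.0401,-0.0008,0],[-0.0401,-0.0008,0],[-0.0401,-0.0008,0],[-0.0401,-0.0008,0],[-0.0401,-0.0008,0],[-0.0301,-0.0006,0],[-0.0226,-0.0006,0],[0,0,0]], delta_rot=[[0,0,0],[0,0,0],[0,0,0],[0,0,0],[0,0,0],[0,0,0],[0,0,0],[0,0,0],[0,0,0],[0,0,0],[0,0,0],[0,0,0],[0,0,0],[0,0,0],[0,0,0],[0,0,0],[0,0,0],[0,0,0],[0,0,0],[0,0,0]], grip=[-1,-1,-1,-1,-1,-1,-1,-1,-1,-1,-1,-1,-1,-1,-1,-1,-1,-1,-1,-1])

```text
clock: 15.3
tool_pos: [0.5465, -0.4071, 0.19]
eef_rot: [0.658, 0.753, -0.001, 0.0]
contact_force: [-0.1, 0.2, -2.4]
opening: 0.484
finger_force: 13.9
```

```bash
python3 go.py .5481 -.4049 .108 7.7;  python3 - <<'E'
from h import *
cv2.imwrite("pics/c.png",np.hstack([cv2.resize(r.snapshot("top")[150:300,350:550],None,fx=2,fy=2),cv2.resize(r.snapshot("side")[200:350,280:480],None,fx=2,fy=2)]))
E
```

```text
clock 15.3 pos [ 0.5465 -0.4071  0.19  ] beta 7.7 open 42.6
shift tool mm [ 2.1  2.  82. ] turn deg [-0.1  0.1  0. ] F [-0.1  0.2 -2.4]
```

View pics/c.png

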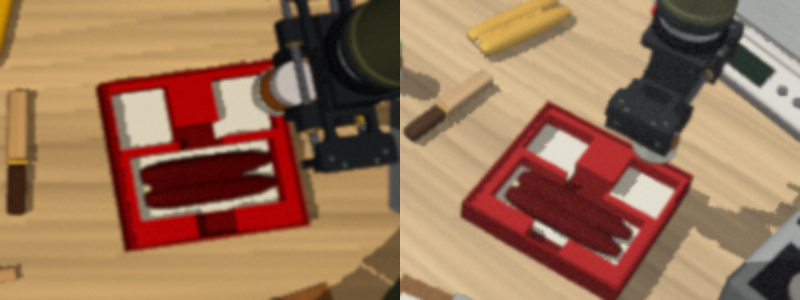

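play_rows(translation=[[0.002,0.002,0.02],[0,0,0.03],[0,0,0.02],[0,0,0.01],[0,0,0.003],[0,0,0.001],[0,0,0],[0,0,0]], delta_rot=[[0,0,0],[0,0,0],[0,0,0],[0,0,0],[0,0,0],[0,0,0],[0,0,0],[0,0,0]], grip=[-1,-1,-1,-1,-1,-1,-1,-1])

```text
clock: 16.4
tool_pos: [0.5497, -0.4029, 0.1064]
eef_rot: [0.657, 0.754, 0.0, 0.001]
contact_force: [-0.3, -0.1, -1.5]
opening: 0.489
finger_force: 13.9
```

play_rows(translation=[[0,0,0.001],[0,0,0.001],[0,0,0.001],[0,0,0.001],[0,0,0]], delta_rot=[[0,0,0],[0,0,0],[0,0,0],[0,0,0],[0,0,0]], grip=[-1,-1,-1,-1,-1])

```text
clock: 17.02
tool_pos: [0.5494, -0.4027, 0.1018]
eef_rot: [0.657, 0.754, 0.0, -0.0]
contact_force: [-1.2, 1.1, 1.4]
opening: 0.491
finger_force: 14.0
```

play_rows(translation=[[0,0,0.0005],[0,0,0],[0,0,0],[0,0,-0.01],[0,0,-0.03],[0,0,-0.04],[0,0,0]], delta_rot=[[0,0,0],[0,0,0],[0,0,0],[0,0,0],[0,0,0],[0,0,0],[0,0,0]], grip=[-1,0.6,0.6,1,1,1,1])

```text
clock: 17.9
tool_pos: [0.5514, -0.4042, 0.1854]
eef_rot: [0.657, 0.754, 0.001, 0.004]
contact_force: [0.3, -0.1, -0.5]
opening: 0.998
finger_force: 0.0
```

```bash
python3 go.py .489 .0405 .19 7.7
```

```text
clock 17.9 pos [ 0.5514 -0.4042  0.1854] beta 7.9 open 87.9
shift tool mm [449.   -0.6  -7. ] turn deg [0.3 0.3 0.2] F [ 0.3 -0.1 -0.5]
```

play_rows(translation=[[0.04,0,0],[0.045,0,0],[0.045,0,0],[0.045,0,0],[0.045,0,0],[0.045,0,0],[0.045,0,0],[0.045,0,0],[0.045,0,0],[0.03,0,0],[0.02,0,0.02],[0,0,0],[0,0,0]], delta_rot=[[0,0,0],[0,0,0],[0,0,0],[0,0,0],[0,0,0],[0,0,0],[0,0,0],[0,0,0],[0,0,0],[0,0,0],[0,0,0],[0,0,0],[0,0,0]], grip=[1,1,1,1,1,1,1,1,1,1,1,1,1])

```text
clock: 19.52
tool_pos: [0.4875, 0.0418, 0.1614]
eef_rot: [0.657, 0.754, -0.0, 0.0]
contact_force: [-0.7, -0.6, 0.4]
opening: 0.996
finger_force: 0.0
```

```bash
python3 go.py .489 .0405 .0955 7.7;  python3 - <<'E'
from h import *
cv2.imwrite("pics/d.png",np.hstack([cv2.resize(r.snapshot("top")[150:300,350:550],None,fx=2,fy=2),cv2.resize(r.snapshot("side")[200:350,280:480],None,fx=2,fy=2)]))
E
```

```text
clock 19.52 pos [0.4875 0.0418 0.1614] beta 7.8 open 87.7
shift tool mm [-1.4  1.3 65.9] turn deg [-0.   0.   0.1] F [-0.7 -0.6  0.4]
```

View pics/d.png

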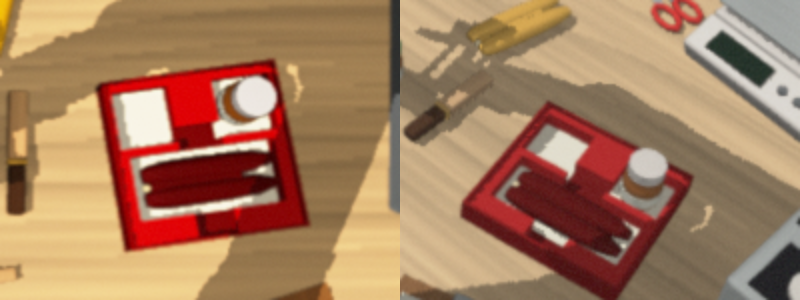

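The white jar stands upright in the right-hand square pocket, at about (245,100) in the crop. Black jar next.

play_rows(translation=[[-0.0014,0.0013,0.025],[0,0,0.025],[0,0,0.012],[0,0,0.004],[0,0,0],[0,0,0],[0,0,0],[0,0,0],[0,0,0],[0,0,0]], delta_rot=[[0,0,0],[0,0,0],[0,0,0],[0,0,0],[0,0,0],[0,0,0],[0,0,0],[0,0,0],[0,0,0],[0,0,0]], grip=[1,1,1,1,1,-1,-1,-1,-1,-1])

```text
clock: 20.88
tool_pos: [0.4891, 0.0419, 0.0952]
eef_rot: [0.657, 0.754, 0.0, 0.0]
contact_force: [-0.5, -0.5, -1.7]
opening: 0.491
finger_force: 13.1
```

```bash
python3 go.py .5328 -.2919 .19 7.7
```

```text
clock 20.88 pos [0.4891 0.0419 0.0952] beta 7.9 open 43.2
shift tool mm [-336.6   -2.7  -94.8] turn deg [ 0.  -0.   0.2] F [-0.5 -0.5 -1.7]
```

play_rows(translation=[[0,0,0],[0,0,-0.013],[0,0,-0.04],[0,0,-0.042],[-0.03,-0.0003,0],[-0.04,-0.0003,0],[-0.04,-0.0003,0],[-0.04,-0.0003,0],[-0.04,-0.0003,0],[-0.04,-0.0003,0],[-0.04,-0.0003,0],[-0.03,-0.0003,0],[-0.02,-0.0003,0],[-0.0166,0,0],[0,0,0],[0,0,0]], delta_rot=[[0,0,0],[0,0,0],[0,0,0],[0,0,0],[0,0,0],[0,0,0],[0,0,0],[0,0,0],[0,0,0],[0,0,0],[0,0,0],[0,0,0],[0,0,0],[0,0,0],[0,0,0],[0,0,0]], grip=[-1,-1,-1,-1,-1,-1,-1,-1,-1,-1,-1,-1,-1,-1,-1,-1])

```text
clock: 22.88
tool_pos: [0.5327, -0.2904, 0.1901]
eef_rot: [0.656, 0.755, 0.0, -0.001]
contact_force: [0.1, -0.2, -1.2]
opening: 0.493
finger_force: 13.1
```

```bash
python3 go.py .5328 -.2919 .106 7.7
```

```text
clock 22.88 pos [ 0.5327 -0.2904  0.1901] beta 8.0 open 43.4
shift tool mm [-1.7 -0.1 84.1] turn deg [-0.  -0.1  0.3] F [ 0.1 -0.2 -1.2]
```

play_rows(translation=[[-0.0017,0,0.02],[0,0,0.03],[0,0,0.02],[0,0,0.011],[0,0,0.004],[0,0,0.001],[0,0,0.001],[0,0,0]], delta_rot=[[0,0,0],[0,0,0],[0,0,0],[0,0,0],[0,0,0],[0,0,0],[0,0,0],[0,0,0]], grip=[-1,-1,-1,-1,-1,-1,-1,-1])

```text
clock: 23.88
tool_pos: [0.533, -0.2938, 0.1037]
eef_rot: [0.657, 0.754, 0.0, 0.0]
contact_force: [0.2, -0.3, -1.6]
opening: 0.493
finger_force: 13.1
```

play_rows(translation=[[0,0,0.001],[0,0,0.001],[0,0,0.0005],[0,0,0]], delta_rot=[[0,0,0],[0,0,0],[0,0,0],[0,0,0]], grip=[-1,-1,-1,-1])

```text
clock: 24.38
tool_pos: [0.5328, -0.2937, 0.1006]
eef_rot: [0.657, 0.754, 0.0, -0.0]
contact_force: [-0.5, -1.0, -2.1]
opening: 0.495
finger_force: 13.1
```

play_rows(translation=[[0,0,0.0007],[0,0,0.0007],[0,0,0]], delta_rot=[[0,0,0],[0,0,0],[0,0,0]], grip=[-1,-1,-1])

```text
clock: 24.75
tool_pos: [0.5329, -0.2936, 0.1]
eef_rot: [0.657, 0.754, 0.0, 0.0]
contact_force: [-1.7, 0.6, 4.9]
opening: 0.496
finger_force: 14.5
```

Firm contact with the pocket floor at 4.9 N, so I'll release and go on to the yellow roe.

play_rows(translation=[[0,0,0],[0,0,0],[0,0,-0.01],[0,0,-0.03],[0,0,-0.04],[0,0,0]], delta_rot=[[0,0,0],[0,0,0],[0,0,0],[0,0,0],[0,0,0],[0,0,0]], grip=[0.6,0.6,1,1,1,1])

```text
clock: 25.5
tool_pos: [0.5346, -0.2947, 0.1828]
eef_rot: [0.657, 0.754, 0.001, 0.003]
contact_force: [0.2, 0.8, -0.5]
opening: 1.0
finger_force: 0.0
```

```bash
python3 go.py .666 -.1226 .16 76.8
```

```text
clock 25.5 pos [ 0.5346 -0.2947  0.1828] beta 7.9 open 88.0
shift tool mm [152.5 153.7  23.1] turn deg [  0.2   0.4 -68.9] F [ 0.2  0.8 -0.5]
```

play_rows(translation=[[0.0305,0.0307,0],[0.0305,0.0307,0],[0.0305,0.0307,0],[0.0305,0.0307,0],[0.0305,0.0307,0],[0,0,0],[0,0,0],[0,0,0],[0,0,0],[0,0,0],[0,0,0],[0,0,0.02],[0,0,0]], delta_rot=[[0,0,0],[0,0,0],[0,0,0],[0,0,0],[0,0,0],[0,0,-9.8],[0,0,-9.8],[0,0,-9.8],[0,0,-9.8],[0,0,-9.8],[0,0,-9.8],[0,0,-10],[0,0,0]], grip=[1,1,1,1,1,1,1,1,1,0.7,0.7,0.7,0.7])

```text
clock: 27.12
tool_pos: [0.6622, -0.1216, 0.1572]
eef_rot: [0.117, 0.993, 0.0, -0.002]
contact_force: [0.2, 0.2, -1.0]
opening: 0.85
finger_force: 0.0
```

```bash
python3 go.py .666 -.1226 .0675 76.8;  python3 - <<'E'
from h import *
cv2.imwrite("pics/e.png",np.hstack([cv2.resize(r.snapshot("top")[120:270,300:500],None,fx=2,fy=2),cv2.resize(r.snapshot("side")[180:330,280:480],None,fx=2,fy=2)]))
E
```

```text
clock 27.12 pos [ 0.6622 -0.1216  0.1572] beta 76.6 open 74.8
shift tool mm [-4.3 -0.1 89.7] turn deg [-0.  -0.3 -0.2] F [ 0.2  0.2 -1. ]
```

View pics/e.png

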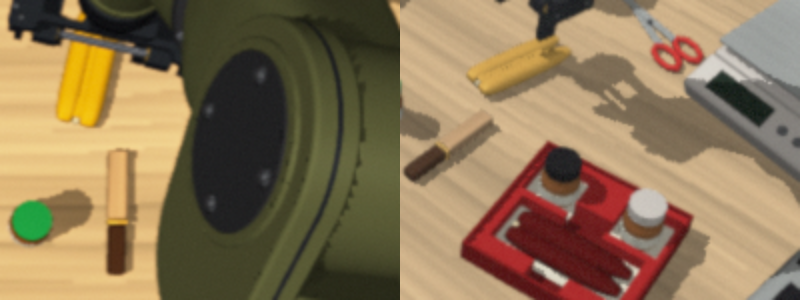

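Both jars stand in their pockets and the red set is complete. Picking the yellow roe.

play_rows(translation=[[-0.004,0,0.03],[0,0,0.03],[0,0,0.021],[0,0,0.008],[0,0,0],[0,0,0],[0,0,0],[0,0,0],[0,0,0],[0,0,0]], delta_rot=[[0,0,0],[0,0,0],[0,0,0],[0,0,0],[0,0,0],[0,0,0],[0,0,0],[0,0,0],[0,0,0],[0,0,0]], grip=[0.7,0.7,0.7,0.7,0.7,-1,-1,-1,-1,-1])

```text
clock: 28.48
tool_pos: [0.6683, -0.1225, 0.0712]
eef_rot: [0.116, 0.993, -0.0, 0.001]
contact_force: [-1.2, 0.2, 5.8]
opening: 0.613
finger_force: 15.0
```

```bash
python3 go.py .4355 .3413 .19 1
```

```text
clock 28.48 pos [ 0.6683 -0.1225  0.0712] beta 76.7 open 53.9
shift tool mm [ 333.   397.9 -119.2] turn deg [ 0.1  0.1 75.7] F [-1.2  0.2  5.8]
```

play_rows(translation=[[0,0,-0.012],[0,0,-0.033],[0,0,-0.037],[0,0,-0.037],[0.0222,0.0265,0],[0.0333,0.0398,0],[0.0333,0.0398,0],[0.0333,0.0398,0],[0.0333,0.0398,0],[0.0333,0.0398,0],[0.0333,0.0398,0],[0.0333,0.0398,0],[0.0333,0.0398,0],[0.0333,0.0398,0],[0.0111,0.0133,0]], delta_rot=[[0,0,0],[0,0,0],[0,0,0],[0,0,0],[0,0,0],[0,0,0],[0,0,0],[0,0,0],[0,0,0],[0,0,0],[0,0,0],[0,0,0],[0,0,0],[0,0,0],[0,0,0]], grip=[-1,-1,-1,-1,-1,-1,-1,-1,-1,-1,-1,-1,-1,-1,-1])

```text
clock: 30.35
tool_pos: [0.4326, 0.3456, 0.1898]
eef_rot: [0.113, 0.994, 0.002, -0.001]
contact_force: [0.1, -0.6, -0.2]
opening: 0.611
finger_force: 15.0
```

play_rows(translation=[[0,0,0],[0,0,0],[0,0,0],[0,0,0],[0,0,0],[0,0,0],[0,0,0],[0,0,0],[0,0,0]], delta_rot=[[0,0,9.4],[0,0,9.5],[0,0,9.5],[0,0,9.5],[0,0,9.5],[0,0,9.5],[0,0,9.5],[0,0,9.4],[0,0,0]], grip=[-1,-1,-1,-1,-1,-1,-1,-1,-1])

```text
clock: 31.48
tool_pos: [0.4354, 0.3408, 0.1895]
eef_rot: [0.701, 0.713, -0.0, 0.0]
contact_force: [0.3, 0.4, -0.7]
opening: 0.611
finger_force: 15.0
```

```bash
python3 go.py .4355 .3413 .082 1; python3 - <<'E'
from h import *
cv2.imwrite("pics/f.png",np.hstack([cv2.resize(r.snapshot("top")[160:310,50:250],None,fx=2,fy=2),cv2.resize(r.snapshot("side")[80:230,80:280],None,fx=2,fy=2)]))
E
```

```text
clock 31.48 pos [0.4354 0.3408 0.1895] beta 1.0 open 53.7
shift tool mm [6.000e-01 1.000e-01 1.075e+02] turn deg [ 0.  0. -0.] F [ 0.3  0.4 -0.7]
```

View pics/f.png

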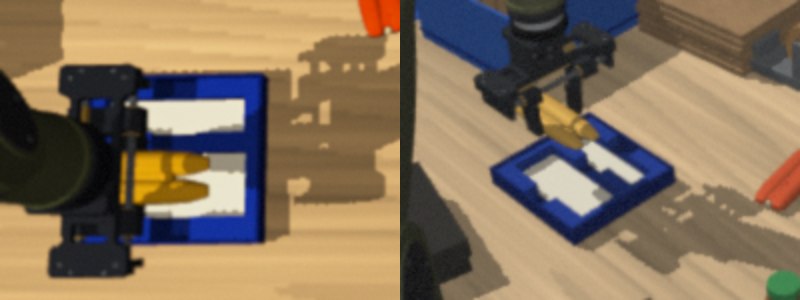

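play_rows(translation=[[0.0006,0,0.03],[0,0,0.035],[0,0,0.025],[0,0,0.012],[0,0,0.006],[0,0,0],[0,0,0]], delta_rot=[[0,0,0],[0,0,0],[0,0,0],[0,0,0],[0,0,0],[0,0,0],[0,0,0]], grip=[-1,-1,-1,-1,-1,-1,-1])

```text
clock: 32.45
tool_pos: [0.4355, 0.3424, 0.0821]
eef_rot: [0.701, 0.713, 0.001, 0.0]
contact_force: [-0.7, 0.1, -0.5]
opening: 0.613
finger_force: 15.0
```

play_rows(translation=[[0,0,0.001],[0,0,0.001],[0,0,0.001],[0,0,0.001],[0,0,0]], delta_rot=[[0,0,0],[0,0,0],[0,0,0],[0,0,0],[0,0,0]], grip=[-1,-1,-1,-1,-1])

```text
clock: 33.08
tool_pos: [0.435, 0.342, 0.0772]
eef_rot: [0.701, 0.713, -0.0, -0.0]
contact_force: [-0.8, -1.2, -1.3]
opening: 0.614
finger_force: 15.0
```

play_rows(translation=[[0,0,0.001],[0,0,0.001],[0,0,0]], delta_rot=[[0,0,0],[0,0,0],[0,0,0]], grip=[-1,-1,-1])

```text
clock: 33.45
tool_pos: [0.4351, 0.3421, 0.0761]
eef_rot: [0.701, 0.713, 0.0, -0.0]
contact_force: [-1.0, -0.3, 7.4]
opening: 0.612
finger_force: 15.0
```

The roe is on the floor at 7.4 N, with the TCP at 0.0761 as predicted. Releasing.

play_rows(translation=[[0,0,0],[0,0,0],[0,0,-0.008],[0,0,-0.03],[0,0,-0.04],[0,0,-0.04],[0,0,0]], delta_rot=[[0,0,0],[0,0,0],[0,0,0],[0,0,0],[0,0,0],[0,0,0],[0,0,0]], grip=[0.5,0.5,0.5,0.5,0.5,0.5,0.5])

```text
clock: 34.33
tool_pos: [0.4365, 0.343, 0.1965]
eef_rot: [0.701, 0.713, 0.003, 0.0]
contact_force: [0.1, 0.9, -0.4]
opening: 0.75
finger_force: 0.0
```

```bash
python3 go.py .495 -.1513 .16 88.6
```

```text
clock 34.33 pos [0.4365 0.343  0.1965] beta 0.9 open 66.0
shift tool mm [-495.3   50.5   34.8] turn deg [  0.4   0.  -87.7] F [ 0.1  0.9 -0.4]
```

play_rows(translation=[[-0.045,0.0046,0],[-0.045,0.0046,0],[-0.045,0.0046,0],[-0.045,0.0046,0],[-0.045,0.0046,0],[-0.045,0.0046,0],[-0.045,0.0046,0],[-0.045,0.0046,0],[-0.045,0.0046,0],[-0.045,0.0046,0],[-0.045,0.0046,0]], delta_rot=[[0,0,0],[0,0,0],[0,0,0],[0,0,0],[0,0,0],[0,0,0],[0,0,0],[0,0,0],[0,0,0],[0,0,0],[0,0,0]], grip=[0.14,0.14,0.14,0.14,0.14,0.14,0.14,0.14,0.14,0.14,0.14])

```text
clock: 35.7
tool_pos: [0.4932, -0.1534, 0.1926]
eef_rot: [0.701, 0.713, -0.0, -0.001]
contact_force: [0.8, 0.2, 0.3]
opening: 0.573
finger_force: 0.0
```

play_rows(translation=[[0,0,0],[0,0,0],[0,0,0],[0,0,0],[0,0,0],[0,0,0.01],[0,0,0.01],[0,0,0.01],[0,0,0.01],[0,0,0]], delta_rot=[[0,0,-9.7],[0,0,-9.7],[0,0,-9.7],[0,0,-9.8],[0,0,-9.8],[0,0,-9.8],[0,0,-9.8],[0,0,-9.7],[0,0,-9.7],[0,0,0]], grip=[0.14,0.14,0.14,0.14,0.14,0.14,0.14,0.14,0.14,0.14])

```text
clock: 36.95
tool_pos: [0.4927, -0.1519, 0.1522]
eef_rot: [0.013, 1.0, 0.001, -0.001]
contact_force: [-0.0, 0.0, -0.3]
opening: 0.571
finger_force: 0.0
```

```bash
python3 go.py .495 -.1513 .068 88.6;  python3 - <<'E'
from h import *
cv2.imwrite("pics/g.png",np.hstack([cv2.resize(r.snapshot("top")[160:310,50:250],None,fx=2,fy=2),cv2.resize(r.snapshot("side")[150:300,200:400],None,fx=2,fy=2)]))
E
```

```text
clock 36.95 pos [ 0.4927 -0.1519  0.1522] beta 88.5 open 50.3
shift tool mm [-2.5  0.6 84.2] turn deg [ 0.1 -0.1 -0.1] F [-0.   0.  -0.3]
```

View pics/g.png

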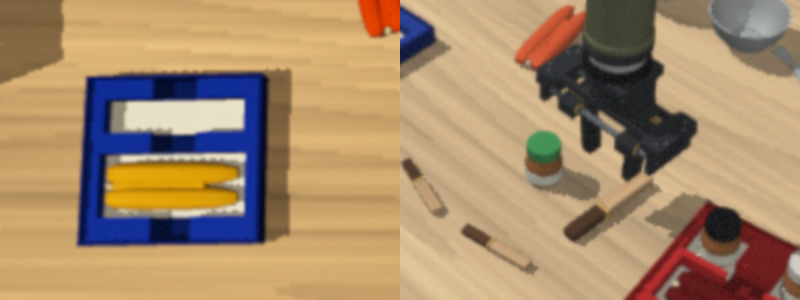

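The yellow roe lies in the wide pocket, with the knife under the gripper. Body clearance over the green jar will be about 9 mm.

play_rows(translation=[[-0.0025,0.0006,0.03],[0,0,0.03],[0,0,0.016],[0,0,0.0065],[0,0,0],[0,0,0],[0,0,0],[0,0,0],[0,0,0],[0,0,0]], delta_rot=[[0,0,0],[0,0,0],[0,0,0],[0,0,0],[0,0,0],[0,0,0],[0,0,0],[0,0,0],[0,0,0],[0,0,0]], grip=[0.14,0.14,0.14,0.14,0.14,-1,-1,-1,-1,-1])

```text
clock: 38.3
tool_pos: [0.4963, -0.1516, 0.0712]
eef_rot: [0.012, 1.0, -0.0, 0.0]
contact_force: [-0.7, 0.9, 6.0]
opening: 0.248
finger_force: 15.0
```

```bash
python3 go.py .5125 .3427 .19 1
```

```text
clock 38.3 pos [ 0.4963 -0.1516  0.0712] beta 88.6 open 21.8
shift tool mm [  -4.3  494.5 -118.9] turn deg [ 0.   0.  87.6] F [-0.7  0.9  6. ]
```

play_rows(translation=[[0,0,-0.012],[0,0,-0.033],[0,0,-0.037],[0,0,-0.037],[-0.0003,0.03,0],[-0.0004,0.045,0],[-0.0004,0.045,0],[-0.0004,0.045,0],[-0.0004,0.045,0],[-0.0004,0.045,0],[-0.0004,0.045,0],[-0.0004,0.045,0],[-0.0004,0.045,0],[-0.0004,0.045,0],[-0.0004,0.045,0],[-0.0004,0.0145,0]], delta_rot=[[0,0,0],[0,0,0],[0,0,0],[0,0,0],[0,0,0],[0,0,0],[0,0,0],[0,0,0],[0,0,0],[0,0,0],[0,0,0],[0,0,0],[0,0,0],[0,0,0],[0,0,0],[0,0,0]], grip=[-1,-1,-1,-1,-1,-1,-1,-1,-1,-1,-1,-1,-1,-1,-1,-1])

```text
clock: 40.3
tool_pos: [0.5115, 0.3464, 0.1904]
eef_rot: [0.01, 1.0, 0.002, -0.0]
contact_force: [0.4, -0.2, -0.2]
opening: 0.249
finger_force: 15.0
```

play_rows(translation=[[0,0,0],[0,0,0],[0,0,0],[0,0,0],[0,0,0],[0,0,0],[0,0,0],[0,0,0],[0,0,0],[0,0,0]], delta_rot=[[0,0,9.7],[0,0,9.7],[0,0,9.7],[0,0,9.8],[0,0,9.8],[0,0,9.8],[0,0,9.7],[0,0,9.7],[0,0,9.7],[0,0,0]], grip=[-1,-1,-1,-1,-1,-1,-1,-1,-1,-1])

```text
clock: 41.55
tool_pos: [0.5126, 0.3415, 0.19]
eef_rot: [0.701, 0.714, -0.001, 0.0]
contact_force: [0.1, 0.5, -1.2]
opening: 0.246
finger_force: 15.0
```

```bash
python3 go.py .5125 .3427 .082 1; python3 - <<'E'
from h import *
cv2.imwrite("pics/i.png",np.hstack([cv2.resize(r.snapshot("top")[160:310,50:250],None,fx=2,fy=2),cv2.resize(r.snapshot("side")[80:230,80:280],None,fx=2,fy=2)]))
E
```

```text
clock 41.55 pos [0.5126 0.3415 0.19  ] beta 1.1 open 21.6
shift tool mm [  1.3  -0.  108. ] turn deg [-0.   0.1  0.1] F [ 0.1  0.5 -1.2]
```

View pics/i.png

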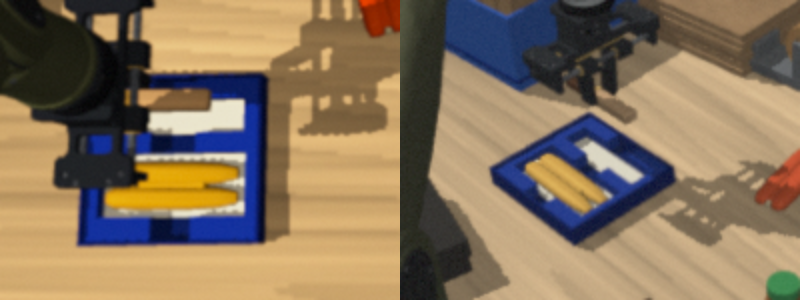

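play_rows(translation=[[0.0013,0,0.03],[0,0,0.035],[0,0,0.025],[0,0,0.012],[0,0,0.006],[0,0,0.002],[0,0,0],[0,0,0]], delta_rot=[[0,0,0],[0,0,0],[0,0,0],[0,0,0],[0,0,0],[0,0,0],[0,0,0],[0,0,0]], grip=[-1,-1,-1,-1,-1,-1,-1,-1])

```text
clock: 42.65
tool_pos: [0.513, 0.3443, 0.0805]
eef_rot: [0.701, 0.713, 0.001, 0.0]
contact_force: [-0.3, 0.3, -0.0]
opening: 0.248
finger_force: 15.0
```

play_rows(translation=[[0,0,0.001],[0,0,0.001],[0,0,0.001],[0,0,0]], delta_rot=[[0,0,0],[0,0,0],[0,0,0],[0,0,0]], grip=[-1,-1,-1,-1])

```text
clock: 43.15
tool_pos: [0.5126, 0.344, 0.0767]
eef_rot: [0.701, 0.713, -0.0, -0.0]
contact_force: [-0.1, -0.3, -0.7]
opening: 0.247
finger_force: 15.0
```

play_rows(translation=[[0,0,0.001],[0,0,0.0005],[0,0,0]], delta_rot=[[0,0,0],[0,0,0],[0,0,0]], grip=[-1,-1,-1])

```text
clock: 43.52
tool_pos: [0.5127, 0.3441, 0.0762]
eef_rot: [0.701, 0.713, 0.0, -0.0]
contact_force: [-2.5, -1.8, 7.3]
opening: 0.25
finger_force: 15.0
```

play_rows(translation=[[0,0,0],[0,0,0],[0,0,-0.008],[0,0,-0.03],[0,0,-0.04],[0,0,-0.05],[0.05,0,-0.02],[0.05,0,0],[0.05,0,0],[0.05,0,0],[0,0,0]], delta_rot=[[0,0,0],[0,0,0],[0,0,0],[0,0,0],[0,0,0],[0,0,0],[0,0,0],[0,0,0],[0,0,0],[0,0,0],[0,0,0]], grip=[-0.18,-0.18,-0.18,-0.18,-0.18,-0.18,-0.18,-0.18,-0.18,-0.18,-0.18])

```text
clock: 44.9
tool_pos: [0.5061, 0.5493, 0.223]
eef_rot: [0.698, 0.716, 0.001, -0.002]
contact_force: [0.3, -0.2, 0.4]
opening: 0.407
finger_force: 0.0
```

```bash
python3 go.py .5125 .3427 .082 1; python3 - <<'E'
from h import *
t,s=r.snapshot("top"),r.snapshot("side")
z=lambda a:cv2.resize(a,(400,300),interpolation=cv2.INTER_CUBIC)
cv2.imwrite("pics/j.png",np.vstack([np.hstack([z(t[160:310,50:250]),z(t[150:300,350:550])]),np.hstack([z(s[110:230,90:250]),z(s)])]))
E
```

```text
clock 44.9 pos [0.5061 0.5493 0.223 ] beta 1.4 open 35.8
shift tool mm [-207.3    1.6  140.1] turn deg [-0.1 -0.2  0.4] F [ 0.3 -0.2  0.4]
```

View pics/j.png

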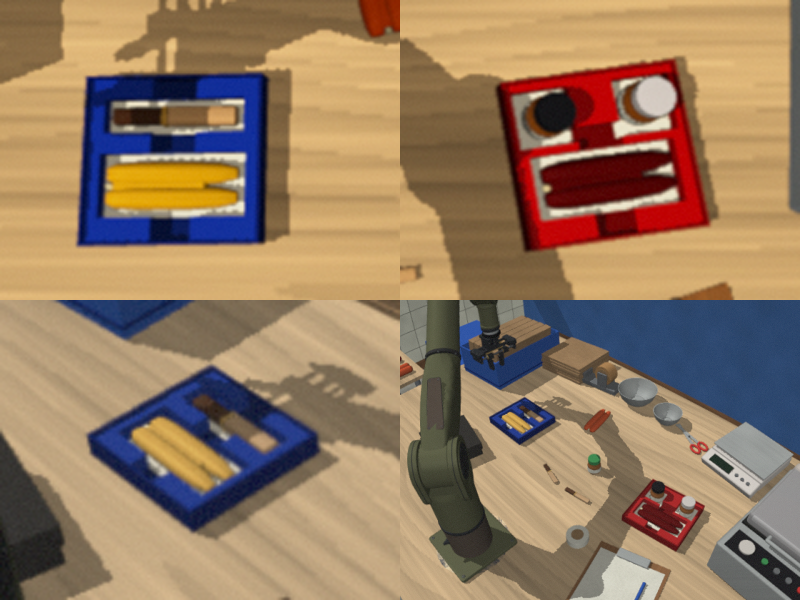

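The picture shows everything seated flat: the knife and yellow roe in the blue box, and the dark roe and both jars in the red box. The orange roe and green jar are where they were, and the gripper is clear.

```bash
python3 -c "
from plant import r
print(r.finish_job())"
```

```text
the job is handed in; nothing more can be done
None
```

Both gift sets are packed as asked and the job is handed in, finished at about 45 s of the 112 s allowed, with the orange roe and green-lidded jar left where they were.

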